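Load the fuller label roll from the sloping rack onto the bare unwinder

ROBOT

A 6-joint arm with a two-finger parallel gripper is mounted at the origin on the work surface. World frame = base frame: x ahead of the robot, y to its left, z up, the work surface at z = 0. Lengths are in mm, angles in degrees, forces in N, time in s.
With the tool pointing down it reaches from about 375 to 925 mm from the base axis. Payload 5.7 kg.
Tool frame: the origin (TCP) lies at the very end of the fingers, on their centre line; the grasp point (between the pads) lies 19 mm behind it; z points along the fingers, y is the line along which they close (so a half turn about z gives the same grasp; the last joint's range is limited). The gripper opens to 85 mm and grips with 20 to 120 N. Pads are 22 mm wide; open, the fingers measure 114 mm over their backs; the gripper's body (76 mm by 85 mm) begins 54 mm behind the grasp point. The pads swing forward as they close: fully open they stand 13 mm farther back than shut.
Start: joints at [-77.412, 20.558, 86.54, -0, 72.909, -6.595], TCP at [197.132, -566.659, 231.267] pointing down, gripper open.
Joint ranges: [-170.27, 170.27], [-57.76, 135], [12.27, 136.19], [-55.21, 235.2], [11.17, 155.16], [-170.74, 170.74]. Speed limits (degrees/s): [136.94, 136.94, 180, 180, 180, 180].

INTERFACE

Orientations are given as [roll, pitch, yaw] about the fixed x, y, z axes, in that order (R = Rz(yaw) Ry(pitch) Rx(roll)).
In Python, from workcell import bot gives the robot as it stands. Calls block until the motion is done:
- bot.move_ptp(position, orientation): joint-space move of the TCP to a pose.
- bot.move_straight(position, rate=150, frame=None): straight line of the TCP; frame=None keeps the orientation; rate is the mean speed in mm/s.
- bot.set_joints(angles): joint-space move.
- bot.gripper_to(opening, newtons=None): finger opening in mm; newtons is the grip in N (None keeps the last); returns when the fingers have stopped.
- bot.hold(seconds).
- bot.inverse_kinematics(position, orientation): joint angles nearest the present ones, or None.
- bot.read_state(): the state.
- bot.grab_frame(name): name is "side" or "top"; returns the picture (480x640x3 uint8, blue, green, red); there is no depth.
- bot.camera_model(name): a dict with "intrinsics" (3x3 intrinsics, pixels), "dist_coeffs" ([k1, k2, p1, p2, k3] as OpenCV has them; the pictures are not rectified), "position" and "attitude" of the camera in the world. Camera axes: x right, y down, z forward; pixel columns grow to the right and rows downward; lengths in mm; the calibration is good to about 2 mm. A picture is of the moment at which its call begins. camera_model takes no time and is no camera call.
A pose or a line that the arm cannot do raises bot.Unreachable and nothing moves.
- bot.finish_job(): hands the job in; it is judged then, once.
The state is a dict: "clock": time; "joint_positions": joint angles; "joint_vel": joint speeds; "effort": joint torques, N m; "ee_pos": TCP position; "orientation": TCP orientation; "force": force on the tool from outside, world axes, zero at the start; "moment": the same for the moment, N m; "opening": finger opening in mm; "grasp_force": force on a finger pad.
Only numpy, scipy, OpenCV 4.12 (cv2) and the standard library are available. Lean on these libraries where they do the work, as an engineer would, in place of code of your own. Each camera call takes 0.05 s, during which the arm holds its last target. There are 200 camera calls.

TASK

Two label rolls hang on the pegs of the sloping rack: lift the fuller one (the larger across) up and off its peg and slip it over the spindle of whichever label unwinder is bare, lowering it rather than dropping it, so that it lies flat on the plate. Leave the thinner roll hanging, the roll on the other unwinder in place and the cartons where they are.

Things in the scene. Friction and masses are not known exactly. Their poses are not given: they have to be found in the camera images.
- full_roll: The fuller hanging label roll: white paper on a brown core, a ring 124 mm across, 50 mm wide, bore 76 mm (wall 24 mm), 0.36 kg. On the near or far peg, one end face flat on the board, bore hung on the peg: its centre is 30 mm below the peg axis along the slope. Origin: centre of the face on the board; z along its axis, away from the board, parallel to the peg (42 degrees from vertical).
- full_roll_mid (a point): Centre of the fuller roll: on its axis, 25 mm from either end face.
- thin_roll: The part-used label roll hanging on the other peg: same 76 mm bore and 50 mm width but only 100 mm across (wall 12 mm). Stays there. Origin and axes as for full_roll.
- rack: Fixed rack: grey board 170 mm (up the slope) x 360 mm, sloped 42 degrees above level, low edge towards the robot's right. Two steel pegs, 16 mm thick, 70 mm long, stand square out of it 190 mm apart, pointing up and to the right. Origin on the table under the midpoint of the peg feet (130 mm up); x level, to the high side; y along the board; z up.
- peg_near (a point): Tip of the peg nearer the robot (the rack's +y end) on its axis, 70 mm out from the board.
- peg_far (a point): Tip of the farther peg (the rack's -y end) on its axis, 70 mm out from the board.
- unwinder_bare: The label unwinder without a roll, left or right of the other: fixed grey base 130 mm square, 35 mm high; round aluminium plate 150 mm across, its top 45 mm above the table; in its centre an upright steel spindle 16 mm thick, ending 70 mm above the plate. Origin on the table under the spindle, z up.
- unwinder_bare_plate (a point): Point on the spindle's axis of the bare unwinder at the height of the plate's top; a seated roll's middle lies 25 mm above it.
- unwinder_running: The other unwinder, the same in shape, which already carries a roll. Fixed. Origin on the table under its spindle.
- running_roll: The label roll lying on the other unwinder: 110 mm across, 76 mm bore, 50 mm high. Stays there. Origin at the centre of its underside, z up.
- carton_low: White and green carton 100 x 170 x 45 mm lying flat on the table, a bystander. Origin at the centre of its underside.
- carton_top: Carton of the same size lying on the first. Origin at the centre of its underside.
Things that resemble listed ones, but are neither listed nor needed, are in the scene too. Leave any purple look-alike of the full_roll alone. What is shaped like the unwinder_bare but brown is not meant.

How it is judged:
By the outcome, as a careful person would: the job done as asked, in the order asked, and still so for the second after the job is handed in, with the robot touching nothing.
It also fails if it takes over 45 s, if anything falls off the work surface, if the arm or the gripper's body presses on something with over 40 N, if the wrist force passes 120 N, or if a joint passes its speed limit or range.

## Working session

There is one attempt and no reset: what is moved stays moved. The work goes in short steps, each a Python script; the robot and the scene stay as the last script left them, time stands still between calls to the robot, and variables do not carry over. Pictures are saved under pics/ and viewed, at most 10 in all, crops included, and the job is handed in when it is done.

```bash
mkdir -p pics; ls; python3 - <<'E'
from workcell import bot
import cv2
for n in("side","top"):
    cv2.imwrite(f"pics/{n}0.png",bot.grab_frame(n)); print(n,bot.camera_model(n))
print(bot.read_state())
E
```

```text
pics
side {'intrinsics': array([[551.15652165,   0.        , 319.5596016 ],
       [  0.        , 551.15652165, 232.32950285],
       [  0.        ,   0.        ,   1.        ]]), 'dist_coeffs': array([-0.13419539,  0.        ,  0.        ,  0.        ,  0.        ]), 'position': array([ 231.70054167, 1266.90256319, 1143.48043824]), 'attitude': array([-126.66576477,   -0.82240475, -168.92031865])}
top {'intrinsics': array([[482.54446918,   0.        , 319.92666349],
       [  0.        , 482.54446918, 236.02084126],
       [  0.        ,   0.        ,   1.        ]]), 'dist_coeffs': array([-0.01609754,  0.        ,  0.        ,  0.        ,  0.        ]), 'position': array([ 308.44819008,  -94.18890874, 1553.99500653]), 'attitude': array([-173.75258752,    0.76977902,  -89.40393625])}
{'clock': 0.1, 'joint_positions': array([-7.74106166e+01,  2.05956411e+01,  8.65933999e+01, -1.04116954e-03,
        7.29118048e+01, -6.59349137e+00]), 'joint_vel': array([-0.05027459, -0.05630484, -0.21470532, -0.03810726, -0.03250574,
        0.07104174]), 'effort': array([-3.02586268e-04, -5.28652239e+01, -2.79350495e+01, -1.31503848e-04,
        4.99735223e-03, -1.99723800e-06]), 'ee_pos': array([ 197.00893873, -566.0552296 ,  230.51455617]), 'orientation': array([-1.79899707e+02, -1.05914607e-02,  1.91831723e+01]), 'force': array([-0.28279494, -0.56575789,  0.49564462]), 'moment': array([-0.02406859, -0.04592652, -0.01182488]), 'grasp_force': 0.0, 'opening': 85.48024240623245}
```

View pics/side0.png

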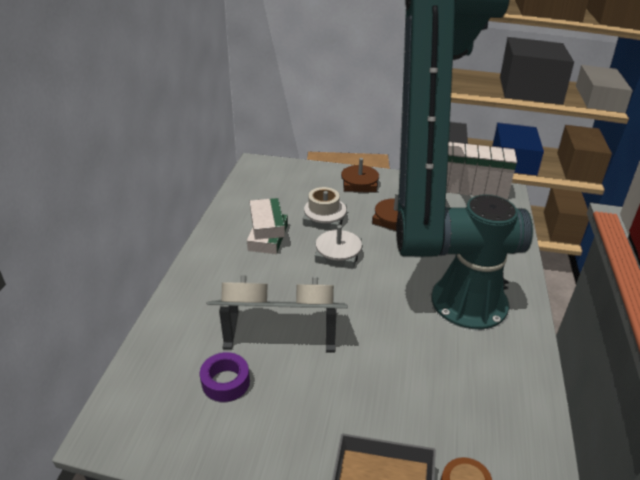

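View pics/top0.png

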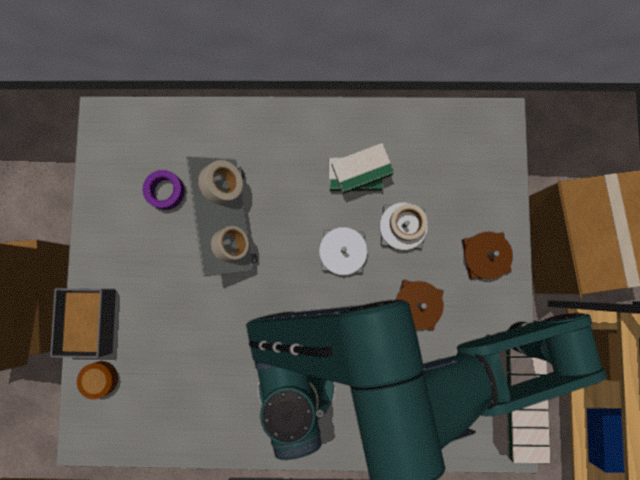

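Side view: rack with two hanging rolls at (244,291) and (315,293), white bare unwinder (339,247), running (325,207). Top view: far roll (220,182) looks larger than near roll (230,243).

Candidates for the fuller roll: far roll (220,182), near roll (230,243), purple ring (163,189, excluded), running roll (408,223, excluded). Candidates for the bare unwinder: white (343,251), with the brown ones (420,305) and (488,255) excluded.

```bash
python3 - <<'E'
import cv2,numpy as np
t=cv2.imread("pics/top0.png");s=cv2.imread("pics/side0.png")
a=cv2.resize(t[140:290,180:380],None,fx=4,fy=4,interpolation=cv2.INTER_CUBIC)
b=cv2.resize(s[215:365,195:395],None,fx=4,fy=4,interpolation=cv2.INTER_CUBIC)
cv2.imwrite("pics/tc.png",a);cv2.imwrite("pics/sc.png",b)
E
```

```text
(no output)
```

View pics/tc.png

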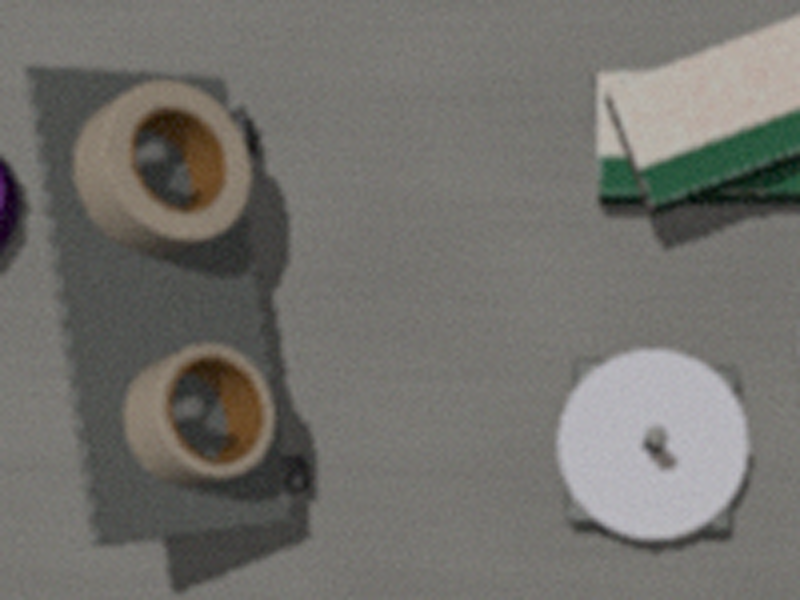

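View pics/sc.png

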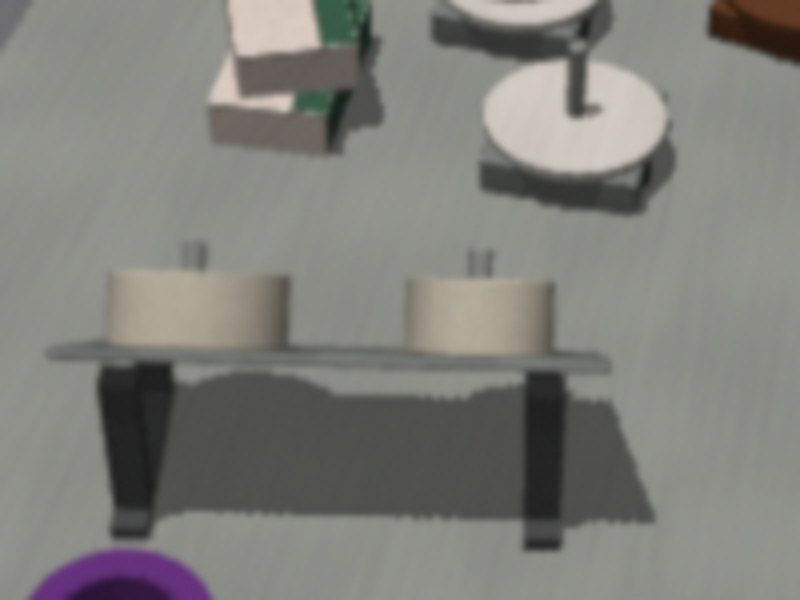

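The far roll is clearly larger (crop: outer about 175 px against 145 px; bore centres (179,160) and (216,411)). The bare unwinder plate is centred at (653,445) in the top crop and (576,117) in the side crop. Next I fit the rack and unwinder poses.

```bash
cat > h.py <<'E'
import numpy as np,cv2
from scipy.spatial.transform import Rotation as Ro
from scipy.optimize import least_squares
from workcell import bot
C={n:bot.camera_model(n) for n in("side","top")}
def proj(n,P):
    c=C[n];R=Ro.from_euler('xyz',c['attitude'],degrees=True).as_matrix().T
    return cv2.projectPoints(np.atleast_2d(P).astype(float),cv2.Rodrigues(R)[0],-R@c['position'],c['intrinsics'],c['dist_coeffs'])[0][:,0]
s,c=np.sin(np.radians(42)),np.cos(np.radians(42))
AX=np.array([-s,0,c]);UP=np.array([c,0,s]);YY=np.array([0,1.,0])   # rack frame
def rackpt(p,up,y,out):
    return Ro.from_euler('z',p[2]).apply(np.array([0,0,130])+UP*up+YY*y+AX*out)+[p[0],p[1],0]
E
cat > fit.py <<'E'
from h import *
T=lambda u,v:((u+.5)/4-.5+180,(v+.5)/4-.5+140)
S=lambda u,v:((u+.5)/4-.5+195,(v+.5)/4-.5+215)
ob=[("top",(-30,-95,50),T(180,160)),("top",(-30,95,50),T(216,411)),("side",(0,-95,70),S(194,243)),("side",(0,95,70),S(481,251)),
 ("top",(85,-180,0),T(27,67)),("top",(85,180,0),T(98,545)),("side",(85,-180,0),S(47,350)),("side",(85,180,0),S(610,360))]
f=lambda p:np.concatenate([proj(n,rackpt(p,*q))[0]-o for n,q,o in ob])
r=least_squares(f,[550,230,np.pi/2],x_scale=[1,1,.01],loss='soft_l1');print(r.x,np.degrees(r.x[2]));print(f(r.x).reshape(-1,2).round(1))
ou=[("top",45,T(653,445)),("side",45,S(576,117)),("side",115,S(578,40)),("top",115,T(655,434))]
g=lambda p:np.concatenate([proj(n,[p[0],p[1],z])[0]-o for n,z,o in ou])
u=least_squares(g,[400,-100]);print(u.x,g(u.x).reshape(-1,2).round(1))
orr=[("top",95,(408.5,222.5))];g2=lambda p:proj("top",[p[0],p[1],95])[0]-(408.5,222.5)
v=least_squares(g2,[400,-100]);print("running",v.x)
np.savez("fit.npz",rack=r.x,u=u.x,run=v.x)
p=r.x; Rk=Ro.from_euler('z',p[2])
print("roll mid",rackpt(p,-30,-95,25))
for a in range(0,360,30):
    rad=Rk.apply(-UP*np.cos(np.radians(a))+YY*np.sin(np.radians(a)))  # a=0 low side
    z=-Rk.apply(AX)
    for sg in(1,-1):
        y=rad*sg; R=Ro.from_matrix(np.c_[np.cross(y,z),y,z])
        e=R.as_euler('xyz',degrees=True)
        base=rackpt(p,-30,-95,0)+rad*50
        for d in(12,130):
            q=bot.inverse_kinematics(base-z*d,e); print(a,sg,d,None if q is None else np.round(q))
E
python3 fit.py
```

```text
[525.65158691 250.96750862   1.7542366 ] 100.51035371468161
[[-0.4 -0.1]
 [ 0.3 -0.4]
 [ 0.4 -1. ]
 [ 0.3 -1.7]
 [-9.4 -1. ]
 [-9.6  1.4]
 [-2.  -1. ]
 [ 1.6 -0.6]]
[ 428.66827799 -143.23560773] [[-0.4 -0.5]
 [-0.1 -1.4]
 [ 0.2  0.4]
 [-0.2  0.4]]
running [ 511.79851854 -342.24595295]
roll mid [626.17591241 229.92887588 128.50470245]
0 1 12 [-9. 42. 87. 41. 73. 50.]
0 1 130 [-16.  37.  81.  37.  85.  53.]
0 -1 12 [  -9.   42.   87.   41.   73. -130.]
0 -1 130 [ -16.   37.   81.   37.   85. -127.]
30 1 12 [-10.  40.  91.  41.  72.  78.]
30 1 130 [-16.  35.  84.  37.  84.  81.]
30 -1 12 [ -10.   40.   91.   41.   72. -102.]
30 -1 130 [-16.  35.  84.  37.  84. -99.]
60 1 12 [ -9.  38.  93.  42.  71. 108.]
60 1 130 [-16.  33.  87.  37.  83. 111.]
60 -1 12 [ -9.  38.  93.  42.  71. -72.]
60 -1 130 [-16.  33.  87.  37.  83. -69.]
90 1 12 [ -8.  36.  94.  42.  71. 140.]
90 1 130 [-15.  31.  88.  38.  84. 143.]
90 -1 12 [ -8.  36.  94.  42.  71. -40.]
90 -1 130 [-15.  31.  88.  38.  84. -37.]
120 1 12 None
120 1 130 None
120 -1 12 [-6. 35. 93. 42. 72. -8.]
120 -1 130 [-13.  30.  87.  38.  84
[... 435 characters left out ...]
9.]
210 -1 12 [-3. 38. 84. 42. 75. 89.]
210 -1 130 [-10.  34.  78.  39.  87.  91.]
240 1 12 [ -4.  40.  81.  42.  76. -61.]
240 1 130 [-10.  36.  75.  39.  87. -59.]
240 -1 12 [ -4.  40.  81.  42.  76. 119.]
240 -1 130 [-10.  36.  75.  39.  87. 121.]
270 1 12 [ -5.  42.  80.  42.  76. -33.]
270 1 130 [-11.  38.  74.  38.  87. -30.]
270 -1 12 [ -5.  42.  80.  42.  76. 147.]
270 -1 130 [-11.  38.  74.  38.  87. 150.]
300 1 12 [-7. 43. 81. 41. 76. -5.]
300 1 130 [-13.  39.  75.  38.  87.  -3.]
300 -1 12 None
300 -1 130 None
330 1 12 [-8. 43. 84. 41. 75. 22.]
330 1 130 [-14.  38.  78.  38.  86.  25.]
330 -1 12 [  -8.   43.   84.   41.   75. -158.]
330 -1 130 [ -14.   38.   78.   38.   86. -155.]
```

```bash
cat >> h.py <<'E'
try:
    F=np.load("fit.npz");p=F['rack'];U=F['u'];Rk=Ro.from_euler('z',p[2])
    a=0;rad=-Rk.apply(UP);zt=-Rk.apply(AX)
    EG=Ro.from_matrix(np.c_[np.cross(rad,zt),rad,zt]).as_euler('xyz',degrees=True)
    G=lambda d,up=0:rackpt(p,-30+up,-95,d)+rad*50
    def place(ang,h):   # ang: direction (deg) of gripped wall from spindle
        r=np.array([np.cos(np.radians(ang)),np.sin(np.radians(ang)),0]);z=np.array([0,0,-1.])
        return np.r_[U,45+h]+50*r, Ro.from_matrix(np.c_[np.cross(r,z),r,z]).as_euler('xyz',degrees=True)
except FileNotFoundError: pass
E
sed -i 's/^f=lambda p:.*/f=lambda p:np.concatenate([proj(n,rackpt(p,q[0]+(p[3] if q[0]==85 else 0),*q[1:]))[0]-o for n,q,o in ob])/; s/\[550,230,np.pi\/2\],x_scale=\[1,1,.01\]/[550,230,np.pi\/2,0],x_scale=[1,1,.01,1]/; /^for a in/,$d' fit.py; python3 fit.py
python3 - <<'E'
from h import *
print(G(160),EG,bot.inverse_kinematics(G(160),EG))
for ang in range(-180,180,30):
    print(ang,[None if (q:=bot.inverse_kinematics(*place(ang,h))) is None else np.round(q) for h in(12,180)])
bot.gripper_to(48,80)
bot.move_ptp(G(160),EG)
print(bot.read_state()['ee_pos'],bot.read_state()['clock'])
bot.move_straight(G(75),200)
st=bot.read_state();print(st['ee_pos'],st['clock'],st['force'],st['opening'])
t=bot.grab_frame("top");sd=bot.grab_frame("side")
im=np.vstack([cv2.resize(t[140:240,160:360],None,fx=3,fy=3),cv2.resize(sd[215:315,195:395],None,fx=3,fy=3)])
cv2.imwrite("pics/pre.png",im)
E
```

```text
[525.65509981 254.15021262   1.75360394 -33.45408326] 100.47410461773651
[[-1.4 -0.1]
 [-0.8 -0.4]
 [ 0.  -0.3]
 [ 0.1 -0.9]
 [ 0.1 -0.4]
 [-0.1  0. ]
 [ 0.2 -0.6]
 [ 0.7 -0.2]]
[ 428.66827799 -143.23560773] [[-0.4 -0.5]
 [-0.1 -1.4]
 [ 0.2  0.4]
 [-0.2  0.4]]
running [ 511.79851854 -342.24595295]
roll mid [626.16609476 233.04798576 128.50470245]
[649.34262099 107.68245468 195.37272357] [-138.            0.           10.47410462] [-16.78311379  36.22052401  79.14960314  36.53710088  87.62078994
  53.50609697]
-180 [array([-31.,  21., 121.,  -0.,  39., 149.]), array([-31.,   4., 109.,  -0.,  66., 149.])]
-150 [array([-33.,  22., 119.,  -0.,  40., 117.]), array([-33.,   6., 108.,  -0.,  66., 117.])]
-120 [array([-34.,  23., 116.,  -0.,  41.,  86.]), array([-34.,   8., 105.,  -0.,  67.,  86.])]
-90 [array([-33.,  24., 113.,  -0.,  43.,  57.]), array([-33.,  10., 102.,  -0.,  67.,  57.])]
-60 [array([-30.,  25., 110.,  -0.,  44.,  30.]), array([-30.,  12., 100.,  -0.,  68.,  30.])]
-30 [array([-28.,  26., 109.,  -0.,  45.,   2.]), array([-28.,  13.,  99.,  -0.,  68.,   2.])]
0 [array([-25.,  26., 109.,  -0.,  45., -25.]), array([-25.,  13.,  99.,   0.,  68., -25.])]
30 [array([-22.,  25., 111.,   0.,  44., -52.]), array([-22.,  12., 101.,   0.,  68., -52.])]
60 [array([-21.,  24., 113.,   0.,  43., -81.]), array([-21.,  10., 103.,   0.,  67., -81.])]
90 [array([ -21.,   23.,  117.,    0.,   41., -111.]), array([ -21.,    7.,  106.,    0.,   67., -111.])]
120 [array([ -23.,   21.,  119.,   -0.,   39., -143.]), array([ -23.,    5.,  108.,   -0.,   66., -143.])]
150 [None, None]
[649.53698799 106.74228316 195.49247498] 3.3917
[639.39228231 163.27223576 132.56659543] 3.9667 [ 0.05173139 -0.26454588  0.58825908] 48.40053988150611
```

View pics/pre.png

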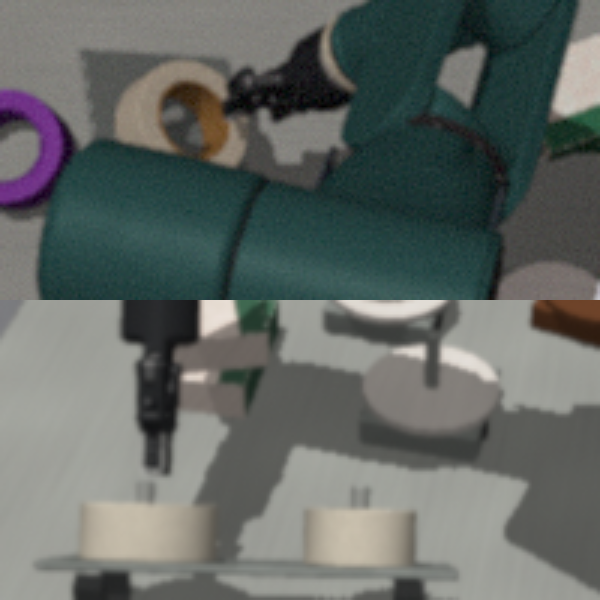

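The fingertips sit over the low (right) wall of the far roll: top crop (235,100), side crop (157,470). The peg tip is at side crop (147,485). I'll check this against the projection, then descend with force checks.

```bash
python3 - <<'E'
from h import *
e=bot.read_state()['ee_pos']
print((proj("top",e)[0]-[160,140])*3,(proj("side",e)[0]-[195,215])*3+[0,300], (proj("side",rackpt(p,0,-95,70))[0]-[195,215])*3+[0,300])
for d in (50,30,12):
    bot.move_straight(G(d),100); st=bot.read_state(); print(d,st['ee_pos']-G(d),st['force'].round(1))
    if np.linalg.norm(st['force'])>12: break
else:
    bot.gripper_to(10,80); st=bot.read_state(); print(st['opening'],st['grasp_force'],st['force'].round(1),st['clock'])
t=bot.grab_frame("top");sd=bot.grab_frame("side")
cv2.imwrite("pics/grip.png",np.vstack([cv2.resize(t[140:240,160:360],None,fx=3,fy=3),cv2.resize(sd[215:315,195:395],None,fx=3,fy=3)]))
E
```

```text
[246.45167444 111.0305398 ] [155.16368227 474.41736164] [144.50173646 480.31367264]
50 [-0.40133121  0.22756839 -0.24187499] [ 1.1 -0.2 -0.8]
30 [-0.63555554  0.44574888 -0.45768477] [0.2 0.3 0.4]
12 [-0.81046753  0.58921486 -0.62889729] [0.2 0.5 0.1]
22.03916402963178 75.78689360059798 [-0.  -4.2 -1.7] 5.4917
```

View pics/grip.png

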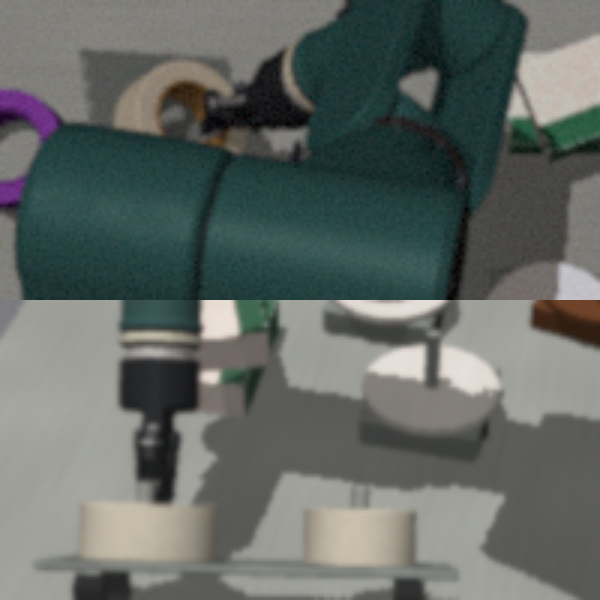

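The wall is gripped (opening 22 mm, 76 N). Now I shift up the slope so the bore clears the peg, draw the roll off along the peg, and check.

```bash
python3 - <<'E'
from h import *
def rep(n):
    st=bot.read_state();print(n,st['force'].round(1),round(st['opening'],1),round(st['grasp_force'],1),round(st['clock'],2),st['ee_pos'].round(1))
bot.move_straight(G(15,8),60);rep('a')
bot.move_straight(G(20,24),60);rep('b')
bot.move_straight(G(115,24),90);rep('c')
bot.move_straight(G(115,24)+[0,-40,90],200);rep('d')
sd=bot.grab_frame("side")
cv2.imwrite("pics/off.png",cv2.resize(sd[165:315,195:395],None,fx=3,fy=3))
E
```

```text
a [-0.1 -0.  -4.4] 22.2 75.7 5.88 [630.4 209.5  93.3]
b [ 0.2  0.1 -4.3] 22.3 75.7 6.32 [629.2 217.6 107.9]
c [ 0.2  0.4 -3.3] 22.0 75.7 7.53 [640.1 155.2 177.5]
d [-0.2  0.4 -4.2] 22.1 75.9 8.17 [640.1 115.1 267. ]
```

View pics/off.png

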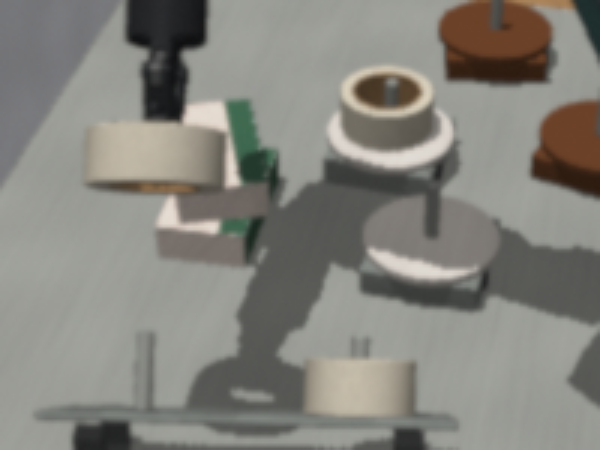

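Roll is off the peg and held (side crop (155,155)); the thin roll and its peg are undisturbed. Moving over the bare spindle.

```bash
python3 - <<'E'
from h import *
bot.move_ptp(*place(-120,200))
bot.move_straight(place(-120,105)[0],150)
st=bot.read_state();print(st['force'].round(1),st['opening'],st['clock'],st['ee_pos']-place(-120,105)[0],st['orientation'])
for n in("top","side"):
    f=bot.grab_frame(n)
    # predicted roll centre axis pts: underside, top
    b=np.array([*U,45+105-12]);print(n,proj(n,[b,b+[0,0,50],[*U,115]]).round(1).tolist())
    cv2.imwrite(f"pics/hov_{n}.png",f)
t=cv2.imread("pics/hov_top.png");s_=cv2.imread("pics/hov_side.png")
cv2.imwrite("pics/hov.png",np.vstack([cv2.resize(t[200:300,280:440],None,fx=3,fy=3),cv2.resize(s_[180:280,270:430],None,fx=3,fy=3)]))
E
```

```text
[ 0.  -0.2 -3.5] 22.239885490935762 10.4 [ 0.71672434 -0.22937169  0.34190126] [-1.79993740e+02 -3.53823214e-02 -2.99852821e+01]
top [[343.5, 247.9], [344.1, 246.4], [343.2, 248.6]]
side [[339.6, 219.2], [340.2, 206.0], [339.3, 225.1]]
```

View pics/hov.png

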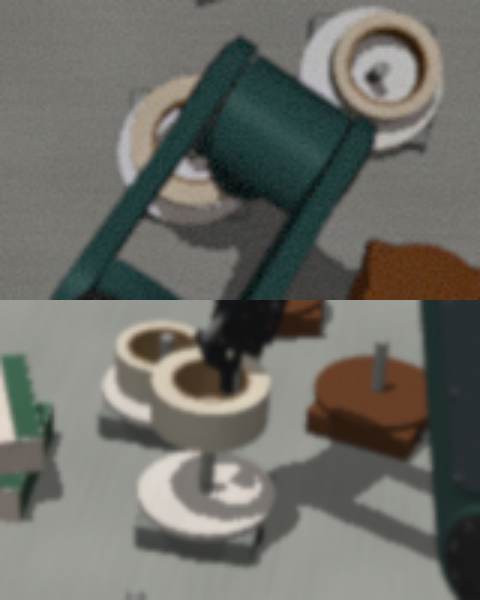

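In the side crop the roll's top ellipse is centred at (211,382), i.e. pixel (340.3,207.3) against the predicted (340.2,206), so it is aligned over the spindle. I'll lower it with contact detection.

```bash
python3 - <<'E'
from h import *
P=lambda h:place(-120,h)[0]
bot.move_straight(P(30),70)
f0=bot.read_state()['force'];print('pre',f0.round(1))
h=30
while h>5:
    h-=2 if h>18 else 1
    bot.move_straight(P(h),40)
    st=bot.read_state();df=st['force']-f0
    if h<=18: print(h,st['ee_pos'][2].round(1),df.round(1),st['moment'].round(2))
    if df[2]>4 or np.linalg.norm(df)>10: break
bot.hold(.2)
bot.gripper_to(40); st=bot.read_state();print('rel',st['force'].round(1),st['opening'],st['clock'])
bot.move_straight(P(150),80)
q=bot.read_state();print(q['force'].round(1),q['clock'])
bot.set_joints([-77.4,20.6,86.5,0,72.9,-6.6])
t=bot.grab_frame("top");s_=bot.grab_frame("side")
cv2.imwrite("pics/end.png",np.vstack([cv2.resize(t[140:290,180:440],None,fx=2,fy=2),cv2.resize(s_[180:320,195:455],None,fx=2,fy=2)]))
E
```

```text
pre [-0.6 -0.3 -3. ]
18 63.1 [-2.4 -4.6  1.2] [-0.75  0.28 -0.05]
17 62.1 [-0.7 -5.3  1.4] [-0.78  0.37 -0.03]
16 61.1 [-2.9 -4.6  2.4] [-0.7   0.37  0.01]
15 60.1 [-1.8 -6.9  2.6] [-0.75  0.34  0.03]
14 59.2 [-2.2 -5.1  2.8] [-0.72  0.34 -0.08]
13 58.1 [-2.  -5.8  1.7] [-0.76  0.36 -0.03]
12 57.1 [-2.2 -5.6  1.9] [-0.7   0.46 -0.04]
11 56.0 [-2.5 -5.3  3. ] [-0.68  0.4   0.04]
10 55.4 [-3.  -4.8  7. ] [-0.38  0.66  0.12]
rel [-30.3 -48.7  -3.9] 39.38782304793558 15.7417
[-1.5 -0.4 -0.5] 17.6417
```

View pics/end.png

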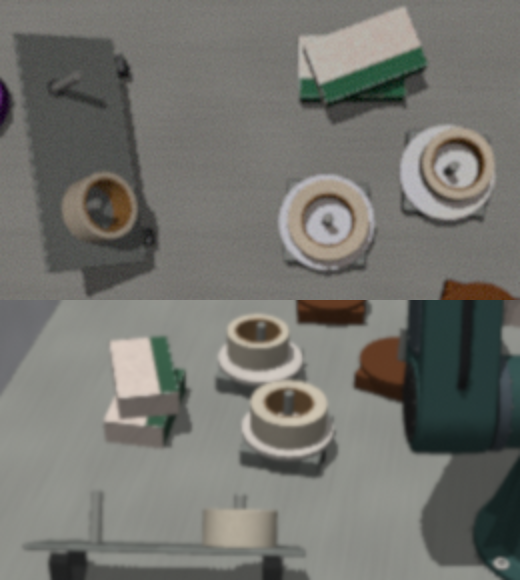

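The roll lies flat on the bare unwinder (side crop (288,415)). The thin roll, the running roll and the cartons are unmoved. Handing in.

```bash
python3 -c "
from workcell import bot
print(bot.finish_job())"
```

```text
the job is handed in; nothing more can be done
None
```

The fuller roll, from the far peg, now lies flat on the bare unwinder and the job is handed in, motion done by about 20 s; the other rolls and cartons look unmoved in the last pictures, and the one rough spot was about 57 N sideways at the wrist (limit 120 N), probably a finger against the spindle on release.

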